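Close up a plate reader and start it

ROBOT

A 6-joint arm with a two-finger parallel gripper is mounted at the origin on the work surface. World frame = base frame: x ahead of the robot, y to its left, z up, the work surface at z = 0. Lengths are in m, angles in rad, forces in N, time in s.
With the tool pointing down it reaches from about 0.275 to 0.875 m from the base axis. Payload 12.5 kg.
Tool frame: the origin (TCP) lies on the centre line of the jaws, within the pads' length; the fingertips stand r.finger_overhang ahead of it and the grasp point (between the pads) lies 3 mm ahead of it (r.finger_overhang is the distance from the TCP to the fingertips, in m); z points along the fingers, y is the direction in which the jaws open and shut (so a half turn about z gives the same grasp; the last joint's range is limited). The gripper opens to 85 mm and grips with 20 to 120 N. Pads are 22 mm wide; open, the fingers measure 114 mm over their backs; the gripper's body (76 mm by 85 mm) begins 54 mm behind the grasp point. The pads swing forward as they close: fully open they stand 13 mm farther back than shut.
Start: joints at [1.106, 0.351, 1.652, -0, 1.139, -0.085], TCP at [0.204, 0.511, 0.253] pointing down, gripper open.
Joint ranges: [-2.75, 2.75], [-0.79, 2.1], [0.01, 2.65], [-1.57, 4.71], [0.07, 3.14], [-2.87, 2.87]. Speed limits (rad/s): [2.22, 2.22, 2.79, 3.14, 3.14, 3.14].

INTERFACE

Orientations are given as a unit quaternion [x, y, z, w].
In Python, from cell import r, optics gives the robot as it stands. The module is installed in compiled form; this text tells all that it offers. Calls block until the motion is done:
- r.move_to(position, orientation): joint-space move of the TCP to a pose.
- r.move_linear(position, rot=None, vel=0.15): straight line of the TCP; rot=None keeps the orientation; vel is the mean speed in m/s.
- r.set_joints(angles): joint-space move.
- r.set_gripper(opening, squeeze=None): opening from 0.0 (shut) to 1.0 (fully open); squeeze is the grip in N (None keeps the last); returns when the fingers have stopped.
- r.sleep(seconds).
- r.inverse_kinematics(position, orientation): joint angles nearest the present ones, or None.
- optics.get_image(name): name is "side" or "top" or "wrist"; returns a dict with "pixels" (400x640x3 uint8, red, green, blue), "depth" (400x640 float32, m along the optical axis (not along the pixel's ray), 0 where there is no reading), "fx", "fy", "cx", "cy" (pixels), "camera_from_world" (4x4, takes a point from world to camera coordinates); the wrist camera has in their place "mount" (4x4, takes a point from camera to tool coordinates, whose origin is the TCP and whose axes are the flange's). Camera axes: x right, y down, z forward; pixel columns grow to the right and rows downward; lengths in m; the calibration is good to about 2 mm. A picture is of the moment at which its call begins: read the wrist's pose just before it.
A pose or a line that the arm cannot do raises r.PlanningError and nothing moves.
- r.hand_in(): hands the job in, once; it reports no verdict.
Readings, each from a call of its own:
- r.current_t(): time.
- r.current_q(): joint angles.
- r.current_qvel(): joint speeds.
- r.current_effort(): joint torques, N m.
- r.current_tool_pos(): TCP position.
- r.current_ee_rot(): TCP orientation.
- r.current_contact_force(): force on the tool from outside, world axes, zero at the start.
- r.current_torque(): the same for the moment, N m.
- r.current_opening(): opening from 0.0 (shut) to 1.0 (fully open).
Only numpy, scipy, OpenCV 4.12 (cv2) and the standard library are available. Lean on these libraries where they do the work, as an engineer would, in place of code of your own. Each camera call takes 0.05 s, during which the arm holds its last target. There are 200 camera calls.

TASK

Get the plate reader running: with the fingertips, gently push the plate carrier that sticks out of its front fully home, then swing the reader's open door fully shut, then press the round start button on top all the way down and let it come back up. Only push: do not touch or lift the well plate that sits in the carrier, do not swing the door against the carrier while it is still out, do not press start before the door is shut, and leave all the other things on the bench where they are.

Things in the scene. Friction and masses are not known exactly. Their poses are not given: they have to be found in the camera images.
- reader: White plate reader, a box-shaped instrument 240 deep (x) by 260 wide (y) by 130 high, standing on the bench and fixed there (it does not slide). Origin: at bench level, under the middle of its front face. x points into the instrument (away from the robot at yaw 0), y to its left side, z up. In its front is an opening 160 wide, z 30 to 115 mm. Its flat top is at 130 mm.
- carrier (a joint): How far the plate carrier sticks out of the reader's front, in m: 0 = fully home (its front panel flush with the reader's front face), up to 0.135 out along the reader's -x. Starts 0.08 to 0.125. It stays where it is left; pushing it takes about 2 to 4 N. The carrier is a tray with an upright grey front panel 146 wide (y), 10 thick (x), from 35 to 109 mm above the bench; the well plate lies behind the panel.
- carrier_front (a point): Middle of the top edge of the outer (robot-facing) side of the carrier's front panel, 109 mm above the bench. Axes as the reader's.
- carrier_nest (a point): Centre of the carrier's nest floor, on which the well plate rests, 64 mm behind the outer side of the front panel, 45 mm above the bench, with a rim 5 mm high all round. Axes as the reader's.
- plate_center (a point): Centre, half-way up, of the white 96-well plate seated in the carrier's nest on locating pins, so that it travels with the carrier and can only come out upwards: 85.5 (x) by 127.5 (y) by 14.5 mm high, so its top is 60 mm above the bench.
- door (a joint): Angle of the reader's door, rad: 0 = fully shut, flat against the front face; at 1.57 it stands straight out from the front, towards the robot. Range 0 to 2.0, starts 1.55 to 1.9. Upright hinge at the left (+y) end of the door. Stays where it is left; pushing near its middle takes 1 to 2 N. To shut it, push on its outer side: that faces the reader's +y when it stands open, and -x when shut.
- door_hinge (a point): Hinge axis of the door at its top edge, 128 mm above the bench, on the reader's front face, 105 mm left (+y) of its middle; it lies on the inner side of the door panel, so the outer side is 12 mm off the line from here.
- door_edge (a point): Top corner of the door's free edge on its outer side, 128 mm above the bench, 200 mm from the hinge along the door. The door is a white flat panel 200 wide, 12 thick, from 24 to 128 mm above the bench, with a rib 8 wide and 6 high along the free edge of its outer side. Shut, it covers reader y from 105 down to -95 mm.
- start (a joint): Travel of the start button, m: 0 = up, 0.006 = fully down. A spring pushes it back up; fully down takes about 5 N.
- start_top (a point): Centre of the top of the start button, a round white button 28 mm across in a grey housing on the reader's top, 152 mm above the bench, 60 mm behind the front face and 65 mm to the right (-y) of the middle. It is pressed straight down.
- spare_plate: Another white 96-well plate like the one in the carrier, lying on the bench to the right of the carrier. Leave alone. Origin: centre of its underside.
- jar: White screw-cap jar, 56 across, 75 high, standing on the back of the reader's top. Leave alone. Origin: centre of its underside.
- wash_bottle: Clear bottle with white cap, 66 across, 170 high, on the bench left of the reader. Leave alone. Origin: centre of its underside.
- beaker: Glass beaker, 70 across, 90 high, right of the reader. Leave alone. Origin: centre of its underside.
- tip_box: Grey pipette-tip box with clear lid, 87 by 122 by 67 high, right of the reader. Leave alone. Origin: centre of its underside.
- spatula: Small spatula with a black handle, 160 long, lying at the right front. Leave alone. Origin: on the bench under it.
- tube_rack: White rack of capped tubes, 90 by 200 by 96 high, on the left beyond the bottle. Leave alone. Origin: centre of its underside.

How it is judged:
On the way, in this order (a step that is already met when the one before it is completed fails the run):
1. the carrier is pushed fully home (value of joint carrier below 0.006 m), for 0.1 s.
2. the door is pushed fully shut, with the carrier home (value of joint door below 0.05 rad and value of joint carrier below 0.008 m), for 0.1 s.
3. the start button is pressed down, with the door shut (value of joint start above 0.0045 m and value of joint door below 0.05 rad), for 0.05 s.
At the end, for the whole second after the job is handed in: Carrier within 8 mm of fully home, door within 0.05 rad of shut, start button back up (less than 2 mm down), the well plate down in the carrier's nest (raised less than 6 mm). On the way, in order: carrier within 6 mm of home, door within 0.05 rad of shut, button at least 4.5 mm down (all of step 2 and value of joint start below 0.002 m and z of plate_center in the frame of carrier_nest between -0.002 and 0.013 m); the robot touches nothing.
It fails at once if the well plate is touched by the robot or lifted out of its nest (contact force between any of the fingers, the arm and plate above 1 N or z of plate_center in the frame of carrier_nest above 0.02 m).
It fails at once if the door is swung into the carrier while it is still out (value of joint door below 1 rad and value of joint carrier above 0.05 m).
It fails at once if start is pressed before the door is shut (value of joint start above 0.0045 m and value of joint door above 0.1 rad).
It fails at once if the carrier or the door is rammed or clamped (over 60 N) (contact force between any of the arm, the fingers and carrier above 60 N or contact force between any of the arm, the fingers and door above 60 N).
It fails at once if another thing on the bench is moved by more than 25 mm (distance of any of spare_plate, jar, wash_bottle, beaker, tip_box, spatula, tube_rack from where it was at the start of the episode above 0.025 m).
It also fails if it takes over 61 s, if anything falls off the work surface, if the arm or the gripper's body presses on something with over 40 N, if the wrist force passes 120 N, or if a joint passes its speed limit or range.

## Working session

There is one attempt and no reset: what is moved stays moved. The work goes in short steps, each a Python script; the robot and the scene stay as the last script left them, time stands still between calls to the robot, and variables do not carry over. Pictures are saved under pics/ and viewed, about 8 in all and at most 12, crops included, and the job is handed in when it is done.

```bash
mkdir -p pics
cat > h.py <<'E'
from cell import r, optics
import numpy as np, cv2
def snap(n,f):
    im=optics.get_image(n); cv2.imwrite('pics/'+f+'.png',im['pixels'][:,:,::-1]); np.savez(f,**{k:v for k,v in im.items()}); return im
def world(im,u,v,z=None):
    T=np.linalg.inv(im['camera_from_world'])
    ray=np.array([(u-im['cx'])/im['fx'],(v-im['cy'])/im['fy'],1])
    if z is None: d=im['depth'][int(v),int(u)]
    else: d=(z-T[2,3])/(T[:3,:3]@ray)[2]
    return T[:3,:3]@(ray*d)+T[:3,3]
E
python3 - <<'E'
from h import *
print(r.current_t(),r.finger_overhang,r.current_ee_rot(),r.current_opening())
snap('top','top0');snap('side','side0')
E
```

```text
0.0 0.022 [ 1.88776008e-01  9.82020000e-01 -5.64269001e-04 -1.45100934e-04] 0.998067569155725
```

View pics/top0.png

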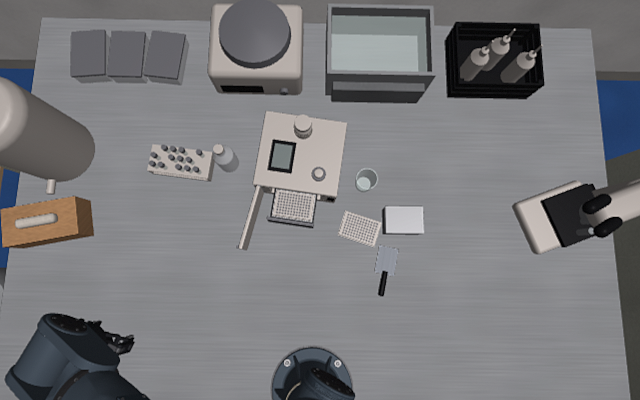

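View pics/side0.png

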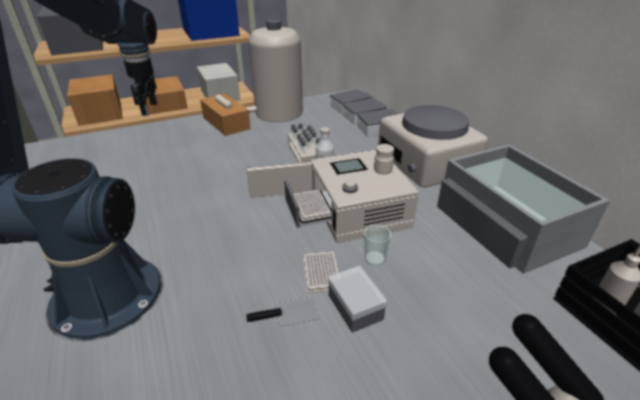

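The top view shows the reader at about (300,155), the door from (260,187) to (243,248), the carrier panel at about (291,223) and the button at about (319,173). I'll enlarge that area.

Run:
```python
import cv2
i=cv2.imread('pics/top0.png')[100:260,210:390]
cv2.imwrite('pics/c0.png',cv2.resize(i,None,fx=4.4,fy=3.75*1,interpolation=cv2.INTER_CUBIC) if 0 else cv2.resize(i[:150],None,fx=4,fy=4,interpolation=cv2.INTER_CUBIC))
```

```text
(no output)
```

View pics/c0.png

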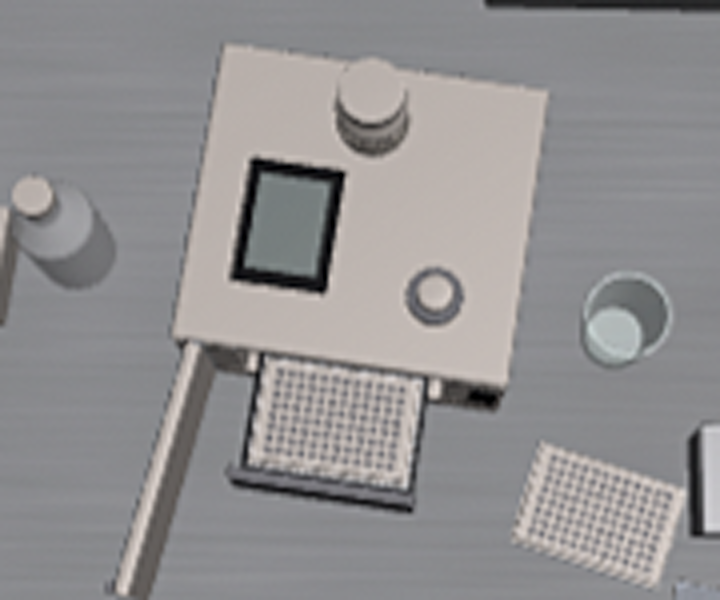

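The crop shows: the reader's top corners at (222,45), (548,92), (507,385) and (175,338), the button at (436,293), the panel's top edge running from (231,475) to (412,500), and the door's top from (200,345) to about (120,595).

Run:
```python
from h import *
im=dict(np.load('top0.npz'))
T=np.linalg.inv(im['camera_from_world']);print(T.round(3),im['fx'])
for n,u,v,z in [('BL',222,45,.13),('BR',548,92,.13),('FR',507,385,.13),('FL',175,338,.13),('btn',436,293,.152),('panL',231,472,.109),('panLo',231,482,.109),('panR',412,494,.109),('panRo',412,503,.109),('doorhinge',200,345,.128),('dooredge_out',115,592,.128),('bottlecap',35,195,.17)]:
    U,V=210+u/4,100+v/4
    print(n,world(im,U,V,z).round(4),world(im,U,V).round(4))
```

```text
[[ 0.016 -0.987  0.16   0.382]
 [-1.    -0.018 -0.008  0.011]
 [ 0.011 -0.16  -0.987  1.288]
 [ 0.     0.     0.     1.   ]] 387.9683581645171
BL [0.8524 0.1576 0.13  ] [0.9042 0.1737 0.0025]
BR [ 0.819  -0.0983  0.13  ] [ 0.8686 -0.1108 -0.0016]
FR [ 0.5858 -0.0677  0.13  ] [ 0.586  -0.0678  0.1289]
FL [0.6175 0.1849 0.13  ] [0.6177 0.185  0.1292]
btn [ 0.651  -0.0125  0.152 ] [ 0.6521 -0.0126  0.1473]
panL [0.5183 0.1411 0.109 ] [0.5182 0.1411 0.1094]
panLo [0.5106 0.1409 0.109 ] [0.5122 0.1425 0.0944]
panR [0.5038 0.0027 0.109 ] [ 0.5154  0.0019 -0.0029]
panRo [0.4969 0.0026 0.109 ] [0.4971 0.0026 0.1074]
doorhinge [0.6128 0.166  0.128 ] [0.6137 0.1666 0.1236]
dooredge_out [0.4252 0.2217 0.128 ] [0.4252 0.2217 0.1281]
bottlecap [0.7159 0.2873 0.17  ] [0.7162 0.2875 0.1691]
```

```bash
cat >> h.py <<'E'
from scipy.spatial.transform import Rotation as Rn
YAW=-0.125; O=np.array([.6017,.0586,0.])
RX=np.array([np.cos(YAW),np.sin(YAW),0]); RY=np.array([-np.sin(YAW),np.cos(YAW),0])
def W(x,y,z): return O+RX*x+RY*y+np.array([0,0,z])
def quat(yv):  # tool down, tool y along yv
    z=np.array([0,0,-1.]); return Rn.from_matrix(np.c_[np.cross(yv,z),yv,z]).as_quat()
def F(): return np.array(r.current_contact_force())
def rd(): # TCP in reader frame
    d=np.array(r.current_tool_pos())-O; return np.array([d@RX,d@RY,d[2]])
def door(a,s,off): # TCP pose beside door at angle a, radius s, off = distance from hinge line
    dx,dy=-np.sin(a),-np.cos(a); nx,ny=-np.cos(a),np.sin(a)
    return W(s*dx+off*nx,.105+s*dy+off*ny,.10), quat(-(dx*RX+dy*RY))
E
python3 - <<'E'
from h import *
r.set_gripper(0.0,20)
q=quat(RY)
r.move_to(W(-.16,0,.25),q); r.move_linear(W(-.16,0,.10),vel=.2)
r.sleep(.2);F0=F();print(r.current_t(),rd(),F0)
r.move_linear(W(-.115,0,.10),vel=.1)
print(rd(),F()-F0)
x=-.115
while x<-.022:
    x+=.01; r.move_linear(W(x,0,.10),vel=.06); f=(F()-F0)@RX
    print(round(x,3),round(f,1),round(r.current_t(),2))
    if abs(f)>15: break
snap('wrist','w1');snap('top','top1')
E
```

```text
3.7667 [-1.59523889e-01  1.30630215e-04  1.00855807e-01] [ 0.16094121  0.13126967 -0.24031463]
[-1.15512099e-01 -8.06258713e-05  9.98573744e-02] [-0.93759384  0.1875136  -0.13570289]
-0.105 -0.2 4.68
-0.095 -0.7 5.0
-0.085 -0.1 5.32
-0.075 0.1 5.63
-0.065 0.0 5.95
-0.055 -0.4 6.27
-0.045 0.2 6.58
-0.035 -0.5 6.9
-0.025 -1.0 7.22
-0.015 -0.2 7.53
```

Run:
```python
from h import *
print(r.current_opening(),r.current_tool_pos())
a=cv2.resize(cv2.imread('pics/top1.png')[130:255,220:370],(780,650)[:2])
snap('side','side1'); b=cv2.imread('pics/side1.png')[130:250,220:430]
a=cv2.resize(cv2.imread('pics/top1.png')[130:250,220:370],None,fx=2.66,fy=2.66)
b=cv2.resize(b,None,fx=3.8,fy=3.8)[:,:798]
c=np.zeros((600,800,3),np.uint8);c[:319,:399]=a[:319,:399]
w=cv2.imread('pics/w1.png');c[:250,400:]=cv2.resize(w,(400,250))
b=cv2.resize(b,(490,280));c[320:,:490]=b
cv2.imwrite('pics/c1.png',c)
```

```text
0.0028704451301529315 [0.58687204 0.06046118 0.10003152]
```

View pics/c1.png

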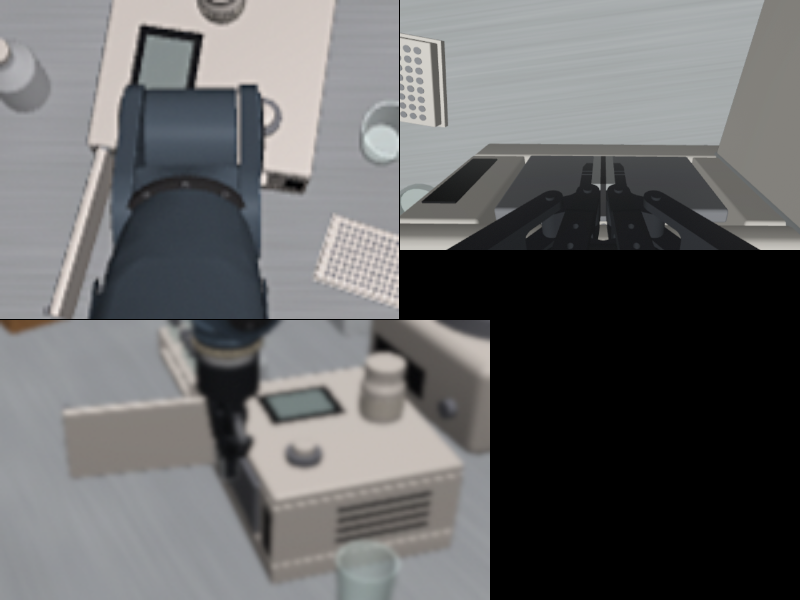

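The carrier is almost home, with the fingers against its panel (wrist view: panel at 500–725, 155–220). I'll keep pushing in small steps until the end stop shows in the force.

Run:
```python
from h import *
q=quat(RY); F0=F(); x=-.015
while x<.0:
    x+=.0015; r.move_linear(W(x,0,.10),vel=.02); f=(F()-F0)@RX
    print(round(x,4),rd()[0].round(4),round(f,1),round(r.current_t(),2))
    if abs(f)>12: break
r.sleep(.15)
r.move_linear(W(-.05,0,.10),vel=.15)
r.move_linear(W(-.08,0,.22),vel=.25)
p=np.array(r.current_tool_pos());R=Rn.from_quat(r.current_ee_rot()).as_matrix()
im=snap('wrist','w2')
# front-face depth profile across reader
T=np.eye(4);T[:3,:3]=R;T[:3,3]=p;T=T@im['mount']
d=im['depth'];v,u=np.mgrid[0:400,0:640]
P=np.stack([(u-im['cx'])/im['fx']*d,(v-im['cy'])/im['fy']*d,d],-1)@T[:3,:3].T+T[:3,3]-O
X,Y,Z=P@RX,P@RY,P[...,2]; ok=(d>0)
for y in range(-120,121,20):
  for z0 in (.06,.09):
    m=ok&(abs(Y-y/1e3)<.008)&(abs(Z-z0)<.012)&(abs(X)<.15)
    print(y,z0,m.sum(),X[m].max().round(4) if m.any() else '', np.median(X[m]).round(4) if m.any() else '')
c=[door(a,.13,.1) for a in (1.67,)][0]
import sys
for a in (1.67,1.2,.8,.4,0): print(a, r.inverse_kinematics(*door(a,.13,.025)))
print(r.current_q(),r.current_t())
```

```text
-0.0135 -0.0135 -1.0 7.93
-0.012 -0.0132 -6.6 8.18
-0.0105 -0.0132 -13.7 8.43
-120 0.06 171 0.0002 -0.0019
-120 0.09 243 0.0003 -0.0017
-100 0.06 253 0.0003 -0.0018
-100 0.09 365 0.0006 -0.0017
-80 0.06 304 0.0158 -0.0
-80 0.09 403 0.0222 0.0
-60 0.06 223 -0.0018 -0.0027
-60 0.09 305 -0.0016 -0.0027
-40 0.06 242 -0.0015 -0.0026
-40 0.09 316 -0.0014 -0.0026
-20 0.06 10 -0.0022 -0.0028
-20 0.09 0  
0 0.06 0  
0 0.09 0  
20 0.06 10 -0.0017 -0.0023
20 0.09 0  
40 0.06 242 -0.0008 -0.0019
40 0.09 319 -0.0008 -0.0018
60 0.06 231 -0.0009 -0.0017
60 0.09 321 -0.0006 -0.0016
80 0.06 228 0.015 0.0016
80 0.09 329 0.0227 0.0023
100 0.06 239 0.0023 0.0012
100 0.09 326 0.0022 0.0012
120 0.06 2110 -0.012 -0.0892
120 0.09 2864 -0.0098 -0.0897
1.67 [ 3.26184390e-01  5.40052758e-01  1.79990909e+00 -4.44089210e-16
  8.01630802e-01  5.50388063e-01]
1.2 [ 2.19663847e-01  4.95445227e-01  1.88296886e+00 -4.44089210e-16
  7.63178571e-01 -2.61324800e-02]
0.8 [ 1.15816018e-01  4.95166973e-01  1.88348304e+00 -4.44089210e-16
  7.62942642e-01 -5.29980308e-01]
0.4 [ 3.08553973e-02  5.30043847e-01  1.81865038e+00 -4.44089210e-16
  7.92898426e-01 -1.01494093e+00]
0 [-1.67201891e-02  5.91716856e-01  1.70230766e+00 -4.44089210e-16
  8.47568134e-01 -1.46251652e+00]
[ 4.18846538e-02  3.49408304e-01  1.74705817e+00 -1.79471963e-05
  1.04672106e+00 -1.40373503e+00] 9.6917
```

View pics/w2.png

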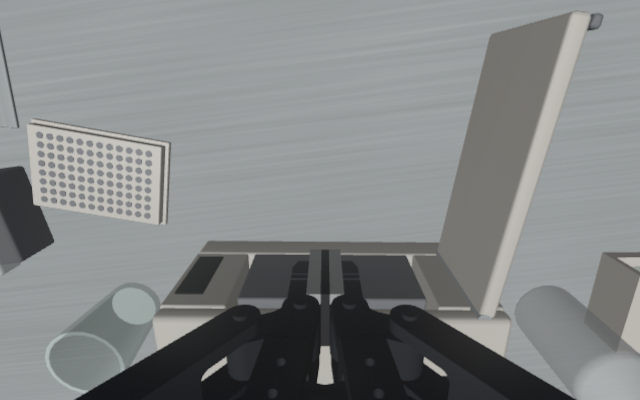

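The front panel is flush (the hard stop was felt, and depth puts it within 1–2 mm of the face). Next is the door.

Run:
```python
from h import *
p,q=door(1.67,.13,.07)
r.move_to(p+[0,0,.13],q); r.move_linear(p,vel=.2)
r.sleep(.2);F0=F();print(r.current_t(),F0,r.current_tool_pos()-p)
p,q=door(1.67,.13,.026); r.move_linear(p,rot=q,vel=.1); print((F()-F0).round(1))
a=1.67
while a>.12:
    a-=.1; p,q=door(a,.13,.026); r.move_linear(p,rot=q,vel=.08); f=F()-F0
    print(round(a,2),f.round(1),round(r.current_t(),2))
    if np.linalg.norm(f)>20: break
snap('wrist','w3')
```

```text
12.45 [-0.21343276 -0.06941216 -0.18059943] [0.00052127 0.0002069  0.001133  ]
[-0.7  0.5  0.8]
1.57 [1.5 0.7 0.2] 13.36
1.47 [ 0.2 -0.3 -0.2] 13.68
1.37 [0.5 0.4 0. ] 13.99
1.27 [-0.6 -0.   0.1] 14.31
1.17 [ 0.1 -0.8  0.4] 14.62
1.07 [0.  0.1 1.2] 14.94
0.97 [ 1.4  0.5 -0.6] 15.26
0.87 [ 0.5 -0.   0.3] 15.57
0.77 [-0.1  0.   0.9] 15.89
0.67 [-0.3  1.1 -0.5] 16.21
0.57 [-0.5  0.5 -0.5] 16.52
0.47 [ 0.4  0.2 -0.6] 16.84
0.37 [1.2 0.2 0.6] 17.16
0.27 [ 1.   1.  -0.3] 17.48
0.17 [-0.1  0.3 -0.3] 17.79
0.07 [-0.3  0.2 -0.3] 18.11
```

View pics/w3.png

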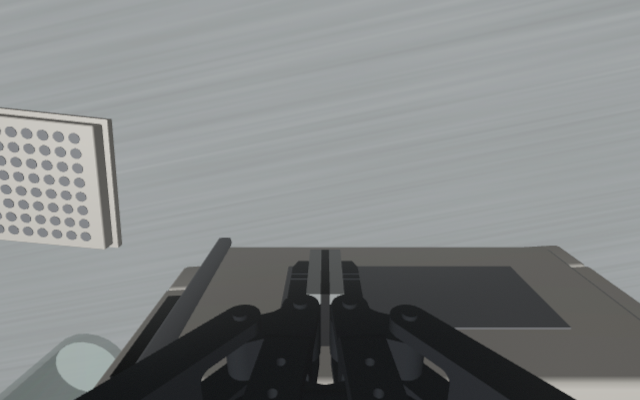

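The door has swung nearly shut: its rib is at (200,290) and a small gap remains at its free edge. I'll finish in small steps until the force shows the stop, then check the angle by depth.

Run:
```python
from h import *
F0=F(); off=.026
p,q=door(0.03,.13,off); r.move_linear(p,rot=q,vel=.03)
for k in range(14):
    f=-(F()-F0)@RX; print(k,rd()[0].round(4),round(f,1),round(r.current_t(),2))
    if f>12: break
    p,q=door(0.0,.13,off+.006-.0015*k); r.move_linear(p,rot=q,vel=.02)
r.sleep(.15)
r.move_linear(door(0,.13,.08)[0],vel=.15)
r.move_linear(door(0,.13,.11)[0]+[0,0,.12],vel=.25)
p=np.array(r.current_tool_pos());R=Rn.from_quat(r.current_ee_rot()).as_matrix()
im=snap('wrist','w4')
T=np.eye(4);T[:3,:3]=R;T[:3,3]=p;T=T@im['mount']
d=im['depth'];v,u=np.mgrid[0:400,0:640]
P=np.stack([(u-im['cx'])/im['fx']*d,(v-im['cy'])/im['fy']*d,d],-1)@T[:3,:3].T+T[:3,3]-O
X,Y,Z=P@RX,P@RY,P[...,2]; ok=(d>0)
for y in range(-120,121,20):
    m=ok&(abs(Y-y/1e3)<.004)&(abs(Z-.08)<.03)&(abs(X)<.15)
    print(y,m.sum(),np.median(X[m]).round(4) if m.any() else '')
print(r.current_t())
```

```text
0 -0.0301 -0.7 18.48
1 -0.0322 -0.5 18.75
2 -0.0304 0.2 19.0
3 -0.0289 -0.2 19.25
4 -0.0274 -0.9 19.5
5 -0.0259 -0.0 19.75
6 -0.0253 5.1 20.0
7 -0.0252 13.5 20.25
-120 221 -0.001
-100 134 -0.002
-80 345 -0.0126
-60 161 -0.0122
-40 0 
-20 0 
0 0 
20 298 -0.0121
40 210 -0.012
60 303 -0.0117
80 388 -0.0109
100 385 -0.0107
120 182 0.0014
21.625
```

View pics/w4.png

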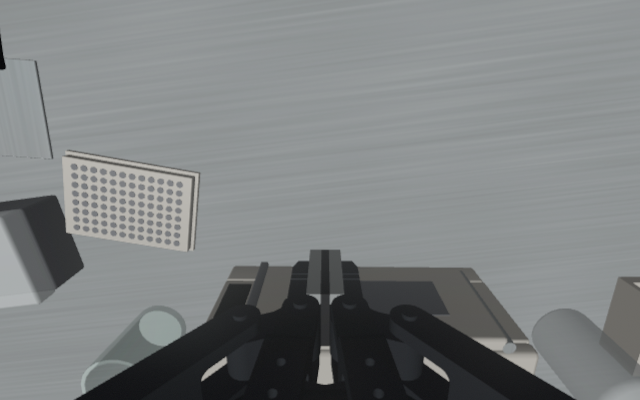

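The door is shut: its outer side is parallel to the front face and 11–12 mm off it. Next, press the button.

Run:
```python
from h import *
B=np.array([.652,-.013]); q=quat(RY); h=r.finger_overhang
r.move_to([*B,.24],q); r.move_linear([*B,.152+h+.006],vel=.15)
r.sleep(.2);F0=F();z=.158+h
print(r.current_t(),r.current_tool_pos())
for k in range(20):
    z-=.001; r.move_linear([*B,z],vel=.02); f=(F()-F0)[2]
    print(round((r.current_tool_pos()[2]-h)*1e3,1),round(f,1))
    if f>14: break
r.sleep(.2)
r.move_linear([*B,.25],vel=.15)
r.move_to(W(-.15,0,.28),q)
snap('top','top2');print(r.current_t())
i=cv2.imread('pics/top2.png')[100:250,210:390]
cv2.imwrite('pics/c2.png',cv2.resize(i,None,fx=4,fy=4,interpolation=cv2.INTER_CUBIC))
```

```text
23.1083 [ 0.65241269 -0.01296519  0.18123611]
157.1 0.8
155.9 0.2
154.9 1.0
153.9 0.9
152.9 0.7
152.1 2.6
151.1 2.4
150.1 3.0
149.0 2.9
148.1 4.3
147.1 4.4
146.1 5.6
146.0 12.2
145.8 19.6
28.45
```

View pics/c2.png

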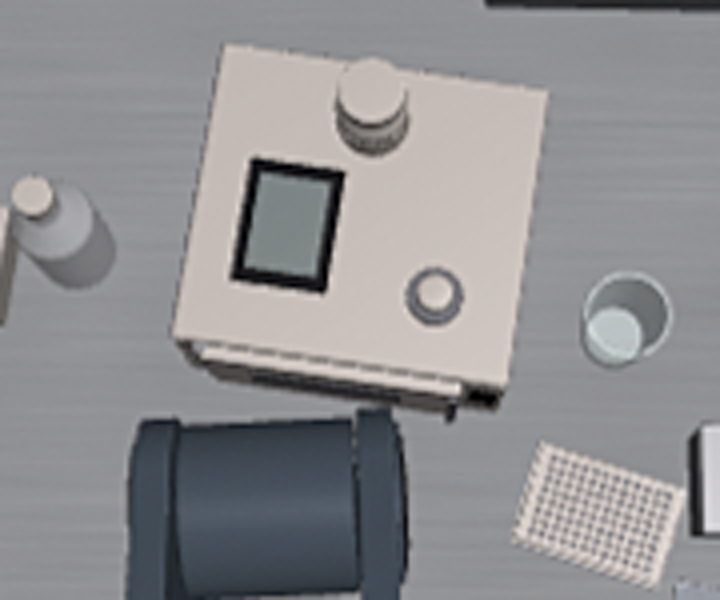

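The top view shows the door shut along the front, from (190,345) to (460,400). The button is up at (436,293), and the jar, beaker, bottle and spare plate haven't moved.

```bash
python3 -c "
from h import *
print(F()); r.hand_in()"
```

```text
[-0.01306374  0.48646295 -0.09186221]
the job is handed in; nothing more can be done
```

The carrier is home, the door is shut, the start button was pressed and released, and the job is handed in after about 28.5 s of robot time.

- **Carrier:** I pushed it with closed fingertips until the end stop showed at about 14 N. Wrist depth then put its panel within about 1–3 mm of the front face. With the door shut, I could not see it again.
- **Door:** I swung it shut along its arc, with about 13 N at the stop. Depth showed its outer side 11–12 mm off the reader's front face and parallel to it, as a shut 12 mm door should be.
- **Start button:** It went down the full 6 mm, from 152 to 146 mm, where the force rose to about 20 N at the stop. I held it 0.2 s and released it.
- **Last checks:** The final top view shows the door shut, and the jar, bottle, beaker and spare plate where they were. I judged the button to be back up by its unchanged look in that view, without a depth check. The tip box was mostly out of that view, and the spatula and tube rack outside it or nearly so, but the arm did not work near them. The arm was clear, with a contact force near 0.

The force readings showed almost nothing during the sliding pushes, only at the stops, so I relied on the stops and the depth checks. No check failed.

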